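# Tip the potatoes into the sink drainer and lock its leg at the drain line

### The arm

A 6-joint arm with a two-finger parallel gripper is mounted at the origin on a cart in front of the work surface, level with it; the furniture and walls round the work are solid. World frame = base frame: x ahead of the robot, y to its left, z up, the work surface at z = 0. Lengths are in m, angles in degrees, forces in N, time in s.
With the tool pointing down it reaches from about 0.375 to 0.9 m from the base axis. Payload 3.1 kg.
Tool frame: the origin (TCP) lies midway between the tips of the shut fingers; the grasp point (between the pads) lies 19 mm behind it; z points along the fingers, y is the line along which they close (so a half turn about z gives the same grasp; the last joint's range is limited). The gripper opens to 87 mm and grips with 3 to 60 N. Pads are 19 mm wide; open, the fingers measure 117 mm over their backs; the gripper's body (75 mm by 190 mm) begins 51 mm behind the grasp point.
Start: joints at [64.773, 30.224, 82.088, -0, 67.689, -10.227], TCP at [0.162, 0.604, 0.223] pointing down, gripper open.
Joint ranges: [-176.69, 176.69], [-43.24, 126.21], [12.49, 139.97], [-82, 262], [0, 151.66], [-163.58, 163.58]. Speed limits (degrees/s): [159.86, 159.86, 180, 180, 180, 180].

### API

Orientations are given as a 3x3 rotation matrix whose columns are the frame's x, y, z axes.
In Python, from rig import read_state, optics, bot gives the robot as it stands. The module is installed in compiled form; this text tells all that it offers.
- The arm moves only by the tool send_rows, never from a script. Its argument "commands" is a list of rows, each a list of 7 numbers: the turn, a rotation vector about the tool's x, y, z in units of 5 degrees (1.0 is 5 degrees), then the shift along the tool's x, y, z in units of 30 mm (1.0 is 30 mm), then the opening, from 0 (shut) to 1 (fully open). In form: [[rx, ry, rz, tx, ty, tz, gripper], ...]. A call has 1 to 20 rows; each row is the pose to reach, as a shift and turn from the pose commanded when the call began, along the tool's axes at that moment; what a row does not reach only later rows make up. A row lasts 1/12 s, in which the tool goes at most 41.7 mm and 7.16 degrees, less where a joint would pass 70% of its speed; a pose out of reach is approached as far as the arm can. A call with a gripper value outside its range is refused whole. The fingers move at their own pace and stop on an object; the grip force is fixed at half the most. Time passes only in rows, so rows that repeat a pose let the fingers close. It gives the time, the measured TCP pose, the force, the opening and the grip force at its end, in the units of the state.
- read_state(): the state, without advancing time (a new reading comes with each control period).
- optics.capture(name): name is "side" or "top"; returns a dict with "image" (420x560x3 uint8, blue, green, red), "intrinsics" (3x3 intrinsics, pixels), "extrinsics" (4x4, takes a point from world to camera coordinates). Camera axes: x right, y down, z forward; pixel columns grow to the right and rows downward; lengths in m; the calibration is good to about 2 mm. A picture is of the moment at which its call begins. There is no depth.
- bot.hand_in(): hands the job in; it is judged then, once.
The state is a dict: "time_s": time; "joint_positions": joint angles; "qvel": joint speeds; "tau": joint torques, N m; "position": TCP position; "tcp_rot": TCP orientation; "force": force on the tool from outside, world axes, zero at the start; "moment": the same for the moment, N m; "opening": opening from 0.0 (shut) to 1.0 (fully open); "grasp_force": force on a finger pad.
Only numpy, scipy, OpenCV 4.12 (cv2) and the standard library are available. Lean on these libraries where they do the work, as an engineer would, in place of code of your own. Each camera call takes 0.05 s, during which the arm holds its last target. There are 200 camera calls.

### The job

Tip all the new potatoes out of the wooden trug into the steel draining tray beside the sink, and stand the empty trug upright on the worktop. Then, so that the tray drains into the sink, take the flip-lock collar of its leg, slide it up with the lever still open until its top edge is level with the red line on the post, and while you hold it there squeeze the red lever fully shut. Finish still gripping the collar, with all the potatoes in the tray and the other things left where they stand.

Things in the scene. Friction and masses are not known exactly. Their poses are not given: they have to be found in the camera images.
- drain_stand: Low steel frame, fixed, 150 mm (x) by 300 mm (y). Origin: on the worktop below the tray's middle; z up, +y to the sink. Carries the draining tray and, at x = 0, y = -150 mm, an upright 14 mm square post, top 149 mm above the worktop, with black lines round it 114 and 124 mm up and a red line at 134 mm.
- draining_tray: Steel tray hinged to the stand at its sink end. Origin: middle of the hinge axis, 24 mm above the worktop at y = +110 mm of the stand. Inside it spans y = -212 to -8 mm, x = -85 to 85 mm of its own frame, floor at z = 10 mm, wall tops at 61 mm (85 mm above the worktop when level). A spout runs on to y = +83 mm over the sink. Raising the leg by 40 mm tilts it by 0.18 rad.
- tray_center (a point): Middle of the draining tray's floor.
- drain_leg (a joint): How far the flip-lock collar is slid up the post, m: 0 = bottom stop, 0.040 = its top edge level with the middle of the red line, 0.050 = upper stop. It lifts the tray's -y end along. With the lever open it drops when let go (about 4 N to carry it, with tray and potatoes); a shut lever clamps it to the post.
- leg_collar: Grey collar on the post, 26 mm (x) by 40 mm (y) by 44 mm high, axes as the stand's; red lever hinged on its -x side. Origin: middle of its underside on the post's axis (50 mm above the worktop at drain_leg 0). Its +x face is flat, 13 mm from the axis. On its +y side a lug joins it to the tray, whose end wall is 28 mm away.
- collar_top (a point): Middle of the collar's top edge, on the post's axis: this must come level with the red line.
- collar_grip (a point): Where to take the collar from above: one finger on its +x face, the other on the outside of the lever, closing along the stand's x. It lies 12 mm to -y of the post's axis, 14 mm below the collar's top. While the lever closes only the lever gives way, so the middle of the grasp moves by about 10 mm to +x.
- flip_lever (a joint): Angle of the red lever about an upright pin, rad: 0 = shut flat on the collar, 0.66 = widest; starts at 0.48 to 0.60. Stiff: at the grip point it stays put under a finger force up to about 7 N and closes with 18 N or more. Its cam clamps the post below 0.4. The pin is at x = -19, y = +13 mm of the collar; shut, the lever points to -y; it swings out to -x.
- lever_tip (a point): Outer side of the red lever's free end. The lever is 8 mm thick, 25 mm high (15 to 41 mm above the collar's underside) and 48 mm long. Shut, its outer face is 23.5 mm from the post's axis (37 mm across collar and lever); open at 0.55 rad they measure about 56 mm across at the grip point, 60 mm at the tip.
- red_line (a point): Middle of the red line on the post, on the post's axis, 134 mm above the worktop.
- trug: Wooden trug, 202 mm (y) by 128 mm (x), rim 46 mm high, loose, 0.2 kg; upright sides, both ends (+y and -y) slope out at 29 degrees from a 66 mm long, 6 mm thick floor. Origin: middle of its underside, z up. Held by its handle and tipped by 0.8 to 0.9 rad about its x, it lets the potatoes roll out over the lower end.
- trug_handle (a point): Middle of the trug's handle bar, which crosses above the trug's middle along its x: 80 mm long, 10 mm thick (y), 22 mm high, its middle 115 mm above the underside.
- potato_1_center (a point): Middle of a new potato, a yellowish brown egg shape 30 to 45 mm across, 35 g, lying in the trug.
- potato_2_center (a point): Middle of a new potato, a yellowish brown egg shape 30 to 45 mm across, 35 g, lying in the trug.
- potato_3_center (a point): Middle of a new potato, a yellowish brown egg shape 30 to 45 mm across, 35 g, lying in the trug.
- potato_4_center (a point): Middle of a new potato, a yellowish brown egg shape 30 to 45 mm across, 35 g, lying in the trug.
- potato_5_center (a point): Middle of a new potato, a yellowish brown egg shape 30 to 45 mm across, 35 g, lying in the trug.
- mug: Green and grey mug, 82 mm wide, 100 mm high; stands by. Origin: middle of its underside.
- spice_jar_1: Spice jar with a dark lid, 41 mm wide, 105 mm high; stands by. Origin: middle of its underside.
- spice_jar_2: Another such spice jar; stands by.
- salt_mill: Clear mill with white salt, 42 mm wide, 114 mm high; stands by. Origin: middle of its underside.
- capsule: Green coffee capsule, 56 mm wide, 30 mm high; stands by. Origin: middle of its underside.
There are look-alikes about, which are no part of the job. What is shaped like the part that bears potato_3_center but turquoise or yellow is not meant.

How it is judged:
By the outcome, as a careful person would: the job done as asked, in the order asked, and still so for the second after the job is handed in, while the arm keeps its last pose, push and grip.
It also fails if it takes over 70 s, if anything falls off the work surface, if the arm or the gripper's body presses on something with over 40 N, if the wrist force passes 120 N, or if a joint passes its speed limit or range.

## Working session

There is one attempt and no reset: what is moved stays moved. The work goes in short steps, Python scripts to look and compute and a tool call to move; the robot and the scene stay as the last step left them, time stands still between calls to the robot, and variables do not carry over. Pictures are saved under pics/ and viewed, at most 10 in all, crops included, and the job is handed in when it is done.

Besides the shell and the picture viewer there is one more tool, called in YAML: its name, and indented under it one key for each argument. send_rows: Moves the arm, as the interface text tells. Its arguments: {"type":"object","properties":{"commands":{"type":"array","items":{"type":"array","items":{"type":"number"}}}},"required":["commands"]}

```bash
mkdir -p pics
python3 - <<'E'
from rig import read_state, optics, bot
import cv2,numpy as np,json
s=read_state();print({k:np.round(v,3).tolist() for k,v in s.items()})
for n in("side","top"):
    c=optics.capture(n);cv2.imwrite(f"pics/{n}0.png",c["image"]);print(n,np.round(c["intrinsics"],2).tolist(),np.round(c["extrinsics"],4).tolist())
E
```

```text
{'time_s': 0.0, 'joint_positions': [64.772, 30.277, 82.156, 0.0, 67.688, -10.226], 'qvel': [-0.045, -0.048, 0.003, 0.029, 0.024, 0.016], 'tau': [-0.002, -44.005, -17.659, 0.063, 0.058, -0.0], 'position': [0.161, 0.603, 0.222], 'tcp_rot': [[-0.966, 0.259, -0.001], [0.259, 0.966, -0.002], [0.0, -0.002, -1.0]], 'force': [0.141, -0.456, 0.355], 'moment': [0.006, -0.015, 0.001], 'grasp_force': 0.0, 'opening': 0.999}
side [[400.46, 0.0, 282.53], [0.0, 400.46, 204.82], [0.0, 0.0, 1.0]] [[-0.9842, -0.176, -0.0208, 0.4502], [-0.058, 0.4307, -0.9006, 0.1432], [0.1674, -0.8852, -0.4341, 0.9573], [0.0, 0.0, 0.0, 1.0]]
top [[518.05, 0.0, 278.24], [0.0, 518.05, 210.83], [0.0, 0.0, 1.0]] [[-0.0259, -0.9994, -0.0221, -0.0287], [-0.9845, 0.0293, -0.1728, 0.5104], [0.1733, 0.0173, -0.9847, 1.1742], [0.0, 0.0, 0.0, 1.0]]
```

View pics/side0.png

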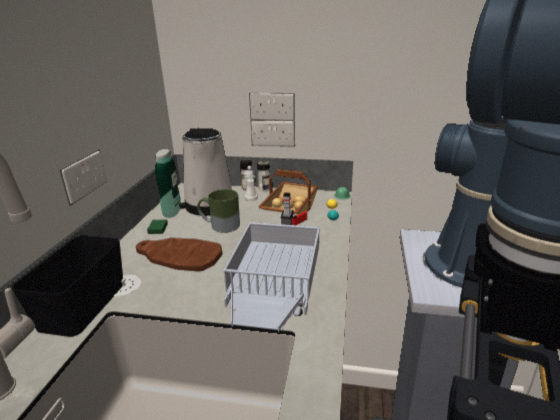

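View pics/top0.png

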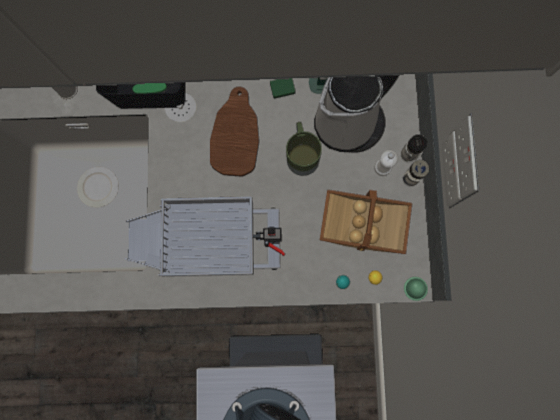

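The top view shows the trug with 5 brown potatoes (~367,222) and its handle (370,220). The tray is at (207,237), the collar/post at (270,236) and the red lever at (277,250). The look-alikes are the turquoise ball (343,282) and the yellow ball (376,277), both on the worktop outside the trug. The potatoes meant are the five yellowish-brown ones in the trug, and I'll confirm that in an enlarged crop.

Run:
```python
import cv2,numpy as np
t=cv2.imread("pics/top0.png");s=cv2.imread("pics/side0.png")
a=cv2.resize(t[170:300,230:430],None,fx=4,fy=4,interpolation=cv2.INTER_CUBIC)
for i in range(0,200,20):cv2.putText(a,str(230+i),(i*4,8),0,.3,(0,255,255));cv2.line(a,(i*4,0),(i*4,5),(0,255,255))
for i in range(0,130,20):cv2.putText(a,str(170+i),(0,i*4+4),0,.3,(0,255,255))
cv2.imwrite("pics/tc.png",a)
a=cv2.resize(s[155:255,225:355],None,fx=6,fy=6,interpolation=cv2.INTER_CUBIC)
for i in range(0,130,10):cv2.putText(a,str(225+i),(i*6,8),0,.3,(0,0,255));cv2.line(a,(i*6,0),(i*6,5),(0,0,255))
for i in range(0,100,10):cv2.putText(a,str(155+i),(0,i*6+4),0,.3,(0,0,255))
cv2.imwrite("pics/sc.png",a)
```

```text
(no output)
```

View pics/tc.png

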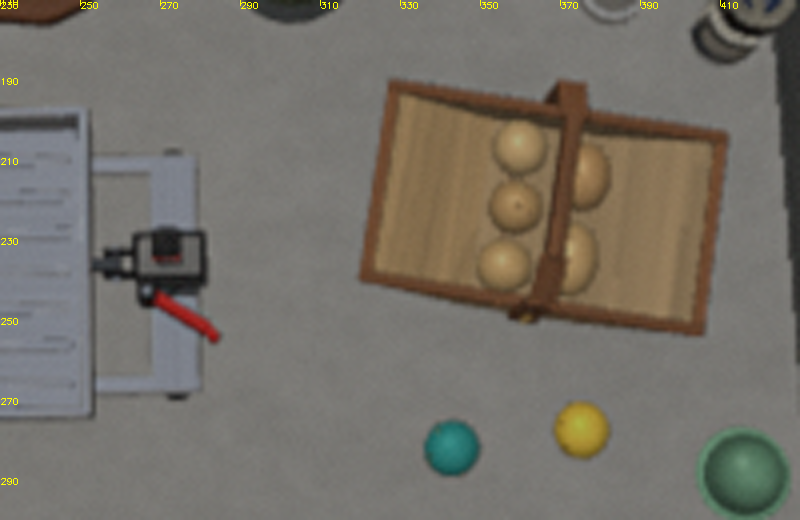

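View pics/sc.png

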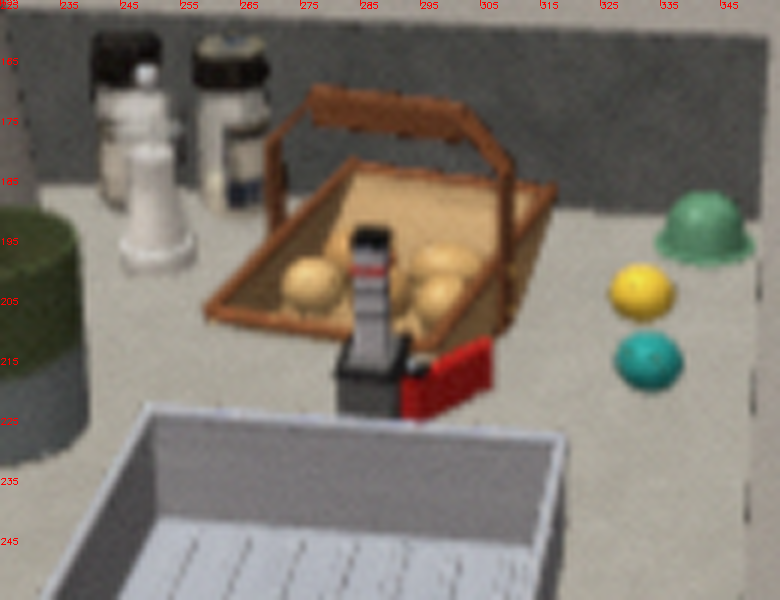

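The crops confirm exactly five brown potatoes, all in the trug at top px (360,206), (359,221), (356,236), (376,214) and (373,234). The turquoise and yellow balls lie outside it. The handle bar's middle is at about top (370.5,219) / side (289.7,174.2), and the post top at top (271.5,230) / side (286.8,194).

```bash
cat > h.py <<'E'
import numpy as np,cv2
K={'s':np.array([[400.46,0,282.53],[0,400.46,204.82],[0,0,1]]),'t':np.array([[518.05,0,278.24],[0,518.05,210.83],[0,0,1]])}
from rig import optics
import pickle,os
if not os.path.exists('E.pkl'): pickle.dump({'s':optics.capture('side')['extrinsics'],'t':optics.capture('top')['extrinsics']},open('E.pkl','wb'))
E=pickle.load(open('E.pkl','rb'))
def ray(c,p):
    R,t=E[c][:3,:3],E[c][:3,3]; return -R.T@t, R.T@np.linalg.solve(K[c],[p[0],p[1],1.])
def onz(c,p,z):
    o,d=ray(c,p); return (o+d*(z-o[2])/d[2]).round(4)
def tri(pt,ps):
    P={c:K[c]@E[c][:3] for c in 'st'}
    X=cv2.triangulatePoints(P['t'],P['s'],np.array(pt,float),np.array(ps,float)).ravel();X=X[:3]/X[3]
    return X.round(4),(proj('t',X)-pt).round(1),(proj('s',X)-ps).round(1)
def proj(c,X):
    q=K[c]@(E[c][:3,:3]@np.asarray(X)+E[c][:3,3]); return q[:2]/q[2]
T=lambda u,v:(230+u/4,170+v/4)
S=lambda u,v:(225+u/6,155+v/6)
E
python3 - <<'E'
from h import *
print('handle',tri(T(562,195),S(388,115)))
print('post top',tri(T(166,240),S(371,230)))
cs=[onz('t',T(*p),.046) for p in[(392,82),(724,134),(703,333),(363,279)]]
print('rim',*cs,'mid',np.mean(cs,0)); 
for i in range(4):
  d=cs[(i+1)%4]-cs[i];print(np.linalg.norm(d),np.degrees(np.arctan2(d[1],d[0])))
print('rim tri',tri(T(392,82),S(210,318)),tri(T(724,134),S(355,162)))
print('tray far edge',onz('t',T(88,108),.085),onz('t',T(92,415),.085))
print('tray sides',*[onz('t',p,.085) for p in[(163,199),(252,199),(252,276),(162,276)]])
print('tray tri',tri(T(88,108),S(150,408)),tri(T(92,415),S(563,437)))
print('collar top',*[onz('t',T(*p),.094) for p in[(135,232),(205,232),(205,285),(137,285)]])
print('lever',onz('t',T(157,295),.091),onz('t',T(215,340),.091))
print('jars',onz('t',(416,147),.105),onz('t',(417,172),.105),'mill',onz('t',(388,162),.114),'mug',onz('t',(303,152),.1),'backsplash',onz('t',(430,230),.05))
E
```

```text
handle (array([ 0.475 , -0.2467,  0.1126]), array([-0.1, -0.6]), array([0.8, 0.1]))
post top (array([ 0.4495, -0.0293,  0.1478]), array([0. , 0.2]), array([-0.3, -0. ]))
rim [ 0.5543 -0.1615  0.046 ] [ 0.5172 -0.354   0.046 ] [ 0.4012 -0.3338  0.046 ] [ 0.438  -0.1398  0.046 ] mid [ 0.477675 -0.247275  0.046   ]
0.19604249539321825 -100.90870808354082
0.11774565809404608 170.12168670244756
0.19745946419455307 79.2591368096192
0.11830714264151596 -10.569080064630873
rim tri (array([ 0.5552, -0.1626,  0.0355]), array([0.1, 0.5]), array([-0.7, -0.1])) (array([ 0.5168, -0.3553,  0.0409]), array([0.1, 0.6]), array([-0.7, -0.1]))
tray far edge [0.5361 0.0155 0.085 ] [0.3617 0.0163 0.085 ]
tray sides [0.5376 0.2198 0.085 ] [0.5314 0.0156 0.085 ] [0.3568 0.0186 0.085 ] [0.3622 0.2198 0.085 ]
tray tri (array([0.5362, 0.0156, 0.0818]), array([0. , 0.2]), array([-0.4, -0.1])) (array([0.3625, 0.0165, 0.0817]), array([-0. , -0.3]), array([0.4, 0. ]))
collar top [ 0.4625 -0.0103  0.094 ] [ 0.4614 -0.0495  0.094 ] [ 0.4316 -0.0487  0.094 ] [ 0.4326 -0.0107  0.094 ]
lever [ 0.4271 -0.0217  0.091 ] [ 0.401  -0.0534  0.091 ]
jars [ 0.6363 -0.3601  0.105 ] [ 0.578  -0.3582  0.105 ] mill [ 0.6009 -0.2929  0.114 ] mug [ 0.6343 -0.104   0.1   ] backsplash [ 0.453  -0.3923  0.05  ]
```

```bash
cat >> h.py <<'E'
from rig import read_state
from scipy.spatial.transform import Rotation as Rot
def down(yawy,tiltx=0):
    "tool z down, tool y at world azimuth yawy deg, then rotate about world x axis by tiltx deg"
    a=np.radians(yawy);y=np.array([np.cos(a),np.sin(a),0]);z=np.array([0,0,-1.]);R=np.c_[np.cross(y,z),y,z]
    return Rot.from_rotvec([np.radians(tiltx),0,0]).as_matrix()@R
def row(p,R):
    s=read_state();R0=np.array(s['tcp_rot']);
    return (Rot.from_matrix(R0.T@R).as_rotvec(degrees=True)/5).round(2).tolist()+((R0.T@(np.array(p)-s['position']))/.03).round(2).tolist()
E
python3 - <<'E'
from h import *
R=down(79.2)
for p in[(.45,.35,.222),(.476,-.247,.19),(.476,-.247,.095)]:print(row(p,R))
E
```

```text
[-0.02, -0.0, -0.84, -11.47, -5.67, 0.0]
[-0.02, -0.0, -0.84, -17.46, -24.66, 1.09]
[-0.02, -0.0, -0.84, -17.46, -24.66, 4.26]
```

send_rows:
  commands:
    - [0,0,-0.84,-11.47,-5.67,0,1]
    - [0,0,-0.84,-11.47,-5.67,0,1]
    - [0,0,-0.84,-11.47,-5.67,0,1]
    - [0,0,-0.84,-11.47,-5.67,0,1]
    - [0,0,-0.84,-11.47,-5.67,0,1]
    - [0,0,-0.84,-11.47,-5.67,0,1]
    - [0,0,-0.84,-11.47,-5.67,0,1]
    - [0,0,-0.84,-11.47,-5.67,0,1]
    - [0,0,-0.84,-11.47,-5.67,0,1]
    - [0,0,-0.84,-17.46,-24.66,1.09,1]
    - [0,0,-0.84,-17.46,-24.66,1.09,1]
    - [0,0,-0.84,-17.46,-24.66,1.09,1]
    - [0,0,-0.84,-17.46,-24.66,1.09,1]
    - [0,0,-0.84,-17.46,-24.66,1.09,1]
    - [0,0,-0.84,-17.46,-24.66,1.09,1]
    - [0,0,-0.84,-17.46,-24.66,1.09,1]
    - [0,0,-0.84,-17.46,-24.66,1.09,1]
    - [0,0,-0.84,-17.46,-24.66,1.09,1]
    - [0,0,-0.84,-17.46,-24.66,1.09,1]
    - [0,0,-0.84,-17.46,-24.66,1.09,1]

```text
time_s: 1.87
position: [0.468, -0.1029, 0.1977]
tcp_rot: [[-0.982, 0.188, 0.0], [0.188, 0.982, 0.0], [-0.0, 0.0, -1.0]]
force: [0.2, -0.2, 0.8]
opening: 0.999
grasp_force: 0.0
```

Run:
```python
from h import *
R=down(79.2)
for p in[(.476,-.247,.19),(.476,-.247,.095)]:print(row(p,R))
c=optics.capture('top')['image'];a=cv2.resize(c[170:300,230:430],None,fx=3,fy=3);c=optics.capture('side')['image'];b=cv2.resize(c[100:260,225:425],None,fx=1.5,fy=1.5)
a=np.vstack([a[:300],np.hstack([b[:,:300],np.zeros((240,300,3),np.uint8)])]);cv2.imwrite('pics/a1.png',a)
```

```text
[0.0, 0.0, -0.0, -1.16, -4.67, 0.26]
[0.0, 0.0, -0.0, -1.16, -4.67, 3.42]
```

send_rows:
  commands:
    - [0,0,0,-1.16,-4.67,0.26,1]
    - [0,0,0,-1.16,-4.67,0.26,1]
    - [0,0,0,-1.16,-4.67,0.26,1]
    - [0,0,0,-1.16,-4.67,0.26,1]
    - [0,0,0,-1.16,-4.67,0.26,1]
    - [0,0,0,-1.16,-4.67,0.26,1]
    - [0,0,0,-1.16,-4.67,1.2,1]
    - [0,0,0,-1.16,-4.67,2.2,1]
    - [0,0,0,-1.16,-4.67,3.1,1]
    - [0,0,0,-1.16,-4.67,3.42,1]
    - [0,0,0,-1.16,-4.67,3.42,1]
    - [0,0,0,-1.16,-4.67,3.42,1]

```text
time_s: 2.97
position: [0.4763, -0.2437, 0.0954]
tcp_rot: [[-0.983, 0.186, -0.001], [0.186, 0.983, 0.001], [0.001, 0.001, -1.0]]
force: [-0.5, -0.8, 0.2]
opening: 0.999
grasp_force: 0.0
```

Run:
```python
from h import *
s=read_state();print(s['position'],s['force'])
c=optics.capture('top')['image'];a=cv2.resize(c[170:300,280:440],None,fx=3,fy=3);c=optics.capture('side')['image'];b=cv2.resize(c[130:260,225:345],None,fx=3,fy=3)
cv2.imwrite('pics/a1.png',np.hstack([a[:390,:440],b]))
```

```text
[ 0.47634397 -0.24368277  0.09542376] [-0.49745236 -0.84494473  0.24365971]
```

View pics/a1.png

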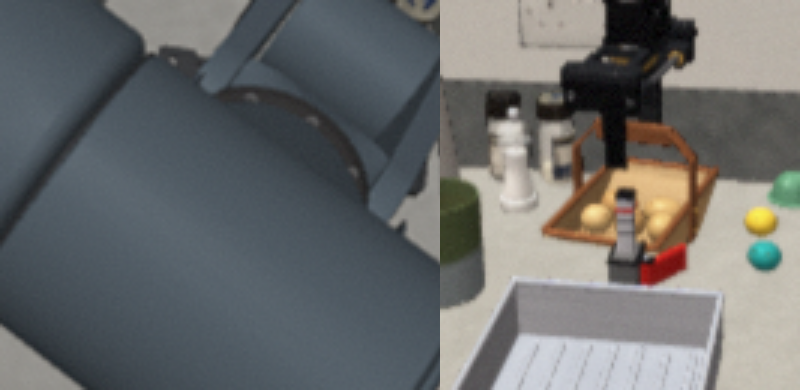

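The side view shows the fingers straddling the handle bar (finger at crop (615,130), as projected). I'll close the gripper and lift.

send_rows:
  commands:
    - [0,0,0,0,0,0,0]
    - [0,0,0,0,0,0,0]
    - [0,0,0,0,0,0,0]
    - [0,0,0,0,0,0,0]
    - [0,0,0,0,0,0,0]
    - [0,0,0,0,0,0,0]
    - [0,0,0,0,0,0,0]
    - [0,0,0,0,0,0,0]
    - [0,0,0,0,0,0,0]
    - [0,0,0,0,0,0,0]

```text
time_s: 3.9
position: [0.4762, -0.2449, 0.0951]
tcp_rot: [[-0.982, 0.187, -0.0], [0.187, 0.982, 0.0], [0.0, 0.0, -1.0]]
force: [-0.1, -0.8, 0.2]
opening: 0.325
grasp_force: 0.0
```

Run:
```python
from h import *
s=read_state();print(s['position'])
R=down(79.2)
print(row((.476,-.247,.26),R));R=down(90)
print(row((.449,-.02,.30),R));print(row((.449,.07,.24),R))
for t in(-20,-49):
  R=down(90,t); g=np.array([.449,.085,.218]); print(t,row(g+.019*R[:,2],R))
```

```text
[ 0.47618411 -0.24493227  0.0950824 ]
[0.0, -0.0, -0.0, -0.01, -0.07, -5.5]
[0.0, -0.0, -2.16, 2.3, 7.2, -6.83]
[0.0, -0.0, -2.16, 2.86, 10.14, -4.83]
-20 [3.99, -0.38, -2.14, 2.91, 10.42, -3.5]
-49 [9.77, -0.93, -2.03, 2.86, 10.16, -3.68]
```

send_rows:
  commands:
    - [0,0,0,0,0,0,0]
    - [0,0,0,0,0,0,0]
    - [0,0,0,0,0,0,0]
    - [0,0,0,0,0,0,0]
    - [0,0,0,0,0,0,0]
    - [0,0,0,0,0,0,0]
    - [0,0,0,0,0,-0.2,0]
    - [0,0,0,0,0,-0.6,0]
    - [0,0,0,0,0,-1.2,0]
    - [0,0,0,0,0,-1.9,0]
    - [0,0,0,0,0,-2.6,0]
    - [0,0,0,0,0,-3.3,0]
    - [0,0,0,0,0,-4,0]
    - [0,0,0,0,0,-4.7,0]
    - [0,0,0,0,0,-5.2,0]
    - [0,0,0,0,0,-5.5,0]
    - [0,0,0,0,0,-5.5,0]

```text
time_s: 5.32
position: [0.4768, -0.2453, 0.2621]
tcp_rot: [[-0.982, 0.187, 0.003], [0.187, 0.982, -0.002], [-0.003, -0.002, -1.0]]
force: [0.6, -0.4, -3.4]
opening: 0.111
grasp_force: 30.0
```

Run:
```python
from h import *
s=read_state();print(s['position'],s['force'],s['moment'])
R=down(90)
print(row((.449,-.02,.28),R));print(row((.449,.07,.24),R))
```

```text
[ 0.47678085 -0.24530663  0.26205586] [ 0.5805617  -0.41916294 -3.38951222] [ 0.04220126 -0.07379299  0.00173537]
[-0.02, 0.03, -2.16, 2.31, 7.2, -0.62]
[-0.02, 0.03, -2.16, 2.88, 10.15, 0.71]
```

send_rows:
  commands:
    - [0,0,-0.05,0.08,0.2,-0.1,0]
    - [0,0,-0.15,0.2,0.6,-0.3,0]
    - [0,0,-0.3,0.38,1.2,-0.5,0]
    - [0,0,-0.5,0.6,1.9,-0.62,0]
    - [0,0,-0.7,0.83,2.6,-0.62,0]
    - [0,0,-0.9,1.05,3.3,-0.62,0]
    - [0,0,-1.1,1.28,4,-0.62,0]
    - [0,0,-1.3,1.5,4.7,-0.62,0]
    - [0,0,-1.5,1.73,5.4,-0.62,0]
    - [0,0,-1.7,1.95,6.1,-0.62,0]
    - [0,0,-1.9,2.18,6.8,-0.62,0]
    - [0,0,-2.1,2.4,7.5,-0.5,0]
    - [0,0,-2.16,2.5,8.2,-0.3,0]
    - [0,0,-2.16,2.6,8.9,0,0]
    - [0,0,-2.16,2.75,9.5,0.3,0]
    - [0,0,-2.16,2.85,9.9,0.5,0]
    - [0,0,-2.16,2.88,10.15,0.6,0]
    - [0,0,-2.16,2.88,10.15,0.6,0]
    - [0,0,-2.16,2.88,10.15,0.6,0]

```text
time_s: 6.9
position: [0.4479, 0.0707, 0.2419]
tcp_rot: [[-1.0, -0.002, -0.001], [-0.002, 1.0, -0.0], [0.001, -0.0, -1.0]]
force: [-0.4, -0.2, -4.1]
opening: 0.114
grasp_force: 30.0
```

Run:
```python
from h import *
s=read_state();print(s['position'],s['joint_positions'])
for t in(-10,-20,-30,-40,-49):
  R=down(90,t); g=np.array([.449,.085,.225-.01*(-t/49)]); print(t,row(g+.019*R[:,2],R))
c=optics.capture('top')['image'];a=cv2.resize(c[150:310,130:290],None,fx=2.4,fy=2.4);c=optics.capture('side')['image'];b=cv2.resize(c[100:340,190:350],None,fx=2.4,fy=2.4)[-384:]
cv2.imwrite('pics/a2.png',np.hstack([a,b]))
```

```text
[0.4478965  0.07066361 0.24191512] [-5.18590315e+00  1.54542187e+01  1.04322808e+02 -3.05319463e-02
  6.02837675e+01 -9.52644964e+01]
-10 [2.0, -0.01, 0.02, -0.04, 0.37, 1.26]
-20 [4.0, -0.01, 0.02, -0.04, 0.26, 1.29]
-30 [6.0, -0.01, 0.02, -0.04, 0.16, 1.32]
-40 [8.0, -0.01, 0.02, -0.04, 0.07, 1.32]
-49 [9.8, -0.0, 0.02, -0.04, 0.0, 1.31]
```

View pics/a2.png

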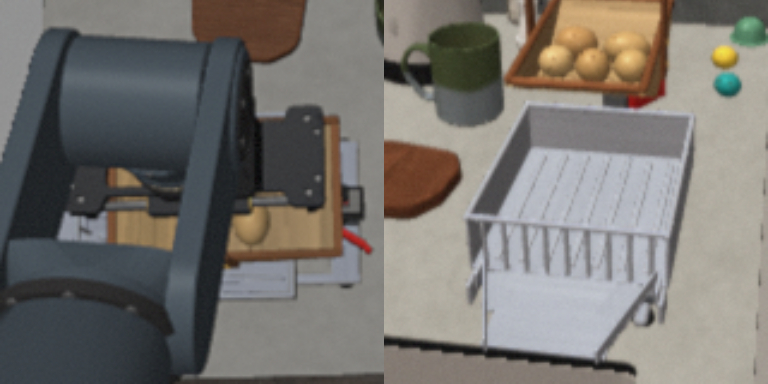

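The side view shows the trug with its potatoes level above the tray's -y end, clear of the post. I'll start tipping.

send_rows:
  commands:
    - [0,0,0,0,0.15,0.3,0]
    - [0.6,0,0,0,0.37,0.8,0]
    - [1.3,0,0,0,0.37,1.1,0]
    - [2,0,0,0,0.37,1.26,0]
    - [2.7,0,0,0,0.33,1.28,0]
    - [3.4,0,0,0,0.29,1.29,0]
    - [4,0,0,0,0.26,1.29,0]
    - [4.5,0,0,0,0.23,1.3,0]
    - [5,0,0,0,0.2,1.3,0]
    - [5,0,0,0,0.2,1.3,0]

```text
time_s: 7.83
position: [0.4484, 0.0773, 0.202]
tcp_rot: [[-1.0, -0.001, -0.0], [-0.001, 0.907, -0.422], [0.001, -0.422, -0.907]]
force: [-0.8, 0.6, -3.7]
opening: 0.109
grasp_force: 30.1
```

Run:
```python
from h import *
s=read_state();print(s['position'],s['joint_positions'].round(1),s['force'])
for t in(-25,-35,-45,-51):
  R=down(90,t); g=np.array([.449,.085,.215]); print(t,row(g+.019*R[:,2],R))
```

```text
[0.44844822 0.07732265 0.2019911 ] [ 11.7  24.4 103.6 -28.3  60.7 -62.4] [-0.78780646  0.6095587  -3.655832  ]
-25 [0.01, -0.01, 0.01, -0.02, 0.05, 0.13]
-35 [2.01, -0.0, 0.01, -0.02, -0.06, 0.12]
-45 [4.01, -0.0, 0.01, -0.02, -0.17, 0.09]
-51 [5.21, -0.0, 0.01, -0.02, -0.23, 0.07]
```

send_rows:
  commands:
    - [0.5,0,0,0,0,0.05,0]
    - [1,0,0,0,-0.03,0.08,0]
    - [1.5,0,0,0,-0.05,0.1,0]
    - [2,0,0,0,-0.06,0.12,0]
    - [2.5,0,0,0,-0.09,0.11,0]
    - [3,0,0,0,-0.12,0.1,0]
    - [3.4,0,0,0,-0.14,0.1,0]
    - [3.8,0,0,0,-0.16,0.09,0]
    - [4.2,0,0,0,-0.18,0.09,0]
    - [4.6,0,0,0,-0.2,0.08,0]
    - [4.9,0,0,0,-0.22,0.07,0]
    - [5.2,0,0,0,-0.23,0.07,0]
    - [5.2,0,0,0,-0.23,0.07,0]
    - [5.2,0,0,0,-0.23,0.07,0]
    - [5.2,0,0,0,-0.23,0.07,0]
    - [5.2,0,0,0,-0.23,0.07,0]
    - [5.2,0,0,0,-0.23,0.07,0]
    - [5.2,0,0,0,-0.23,0.07,0]

```text
time_s: 9.33
position: [0.4484, 0.0691, 0.2044]
tcp_rot: [[-1.0, 0.001, 0.0], [0.0, 0.629, -0.777], [-0.001, -0.777, -0.629]]
force: [0.2, -0.3, -1.8]
opening: 0.112
grasp_force: 30.0
```

Run:
```python
from h import *
s=read_state();print(s['position'],s['joint_positions'].round(1),s['force'])
R=down(90,-51);g=np.array([.449,.085,.215])
print(row(g+.019*R[:,2],R))
R=down(90);g=np.array([.449,.085,.26]);print(row(g+.019*R[:,2],R))
c=optics.capture('side')['image'];b=cv2.resize(c[110:340,190:350],None,fx=2.4,fy=2.4)
cv2.imwrite('pics/a3.png',b)
```

```text
[0.44844633 0.06906814 0.2044412 ] [ 22.6  35.  100.3 -47.6  76.2 -41.9] [ 0.22490925 -0.27853556 -1.7791941 ]
[0.0, 0.0, -0.01, -0.02, 0.06, -0.0]
[-10.2, 0.0, -0.01, -0.02, -0.61, -1.18]
```

View pics/a3.png

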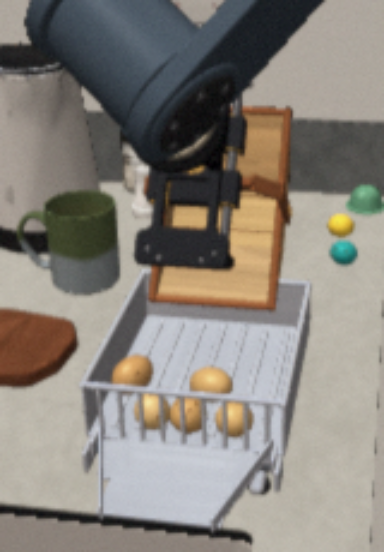

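The side view shows all five potatoes in the tray (crop (132,372), (210,382), (152,411), (187,413), (234,418)) and the trug empty. The force has dropped to 1.8 N, which is the trug alone. I'll level it and take it back.

send_rows:
  commands:
    - [-1,0,0,0,-0.1,-0.5,0]
    - [-2.2,0,0,0,-0.2,-1.1,0]
    - [-3.5,0,0,0,-0.4,-1.4,0]
    - [-4.9,0,0,0,-0.6,-1.5,0]
    - [-6.3,0,0,0,-0.8,-1.5,0]
    - [-7.7,0,0,0,-0.9,-1.5,0]
    - [-9,0,0,0,-1,-1.5,0]
    - [-10.2,0,0,0,-1,-1.5,0]
    - [-10.2,0,0,0,-1,-1.5,0]
    - [-10.2,0,0,0,-1,-1.5,0]
    - [-10.2,0,0,0,-1,-1.5,0]

```text
time_s: 10.3
position: [0.4476, 0.0852, 0.2555]
tcp_rot: [[-1.0, 0.0, -0.002], [0.0, 1.0, -0.002], [0.002, -0.002, -1.0]]
force: [0.6, -0.5, -1.8]
opening: 0.112
grasp_force: 30.0
```

Run:
```python
from h import *
s=read_state();print(s['position'],s['force'])
R=down(79.2);print(row((.462,-.1,.27),R));
for z in(.2,.12,.097):print(row((.476,-.246,z),R))
```

```text
[0.44764776 0.08520827 0.25554947] [ 0.62523412 -0.49747287 -1.82093498]
[-0.03, -0.02, 2.16, -0.48, -6.17, -0.47]
[-0.03, -0.02, 2.16, -0.95, -11.04, 1.87]
[-0.03, -0.02, 2.16, -0.95, -11.03, 4.54]
[-0.03, -0.02, 2.16, -0.96, -11.03, 5.31]
```

send_rows:
  commands:
    - [0,0,0.2,0,-0.4,-0.4,0]
    - [0,0,0.6,-0.1,-1.4,-0.5,0]
    - [0,0,1,-0.2,-2.6,-0.5,0]
    - [0,0,1.4,-0.3,-3.8,-0.5,0]
    - [0,0,1.8,-0.4,-5,-0.5,0]
    - [0,0,2.16,-0.48,-6.2,-0.47,0]
    - [0,0,2.16,-0.6,-7.4,-0.2,0]
    - [0,0,2.16,-0.7,-8.6,0.3,0]
    - [0,0,2.16,-0.85,-9.8,1,0]
    - [0,0,2.16,-0.95,-10.8,1.87,0]
    - [0,0,2.16,-0.95,-11.04,2.8,0]
    - [0,0,2.16,-0.95,-11.04,3.6,0]
    - [0,0,2.16,-0.95,-11.04,4.4,0]
    - [0,0,2.16,-0.95,-11.04,4.9,0]
    - [0,0,2.16,-0.95,-11.04,5.1,0]
    - [0,0,2.16,-0.95,-11.04,5.2,0]
    - [0,0,2.16,-0.95,-11.04,5.28,0]
    - [0,0,2.16,-0.95,-11.04,5.34,0]
    - [0,0,2.16,-0.95,-11.04,5.34,0]

```text
time_s: 11.88
position: [0.4776, -0.2459, 0.0962]
tcp_rot: [[-0.982, 0.186, 0.001], [0.186, 0.982, -0.001], [-0.001, -0.001, -1.0]]
force: [-0.5, 0.5, -1.8]
opening: 0.112
grasp_force: 30.0
```

send_rows:
  commands:
    - [0,0,0,0,0,0.02,0]
    - [0,0,0,0,0,0.04,0]
    - [0,0,0,0,0,0.06,0]
    - [0,0,0,0,0,0.06,0]

```text
time_s: 12.22
position: [0.4774, -0.2467, 0.095]
tcp_rot: [[-0.982, 0.188, 0.002], [0.188, 0.982, -0.002], [-0.002, -0.001, -1.0]]
force: [-1.0, -0.6, 4.5]
opening: 0.109
grasp_force: 30.0
```

The trug stands on the worktop (+4.5 N). I'll open and rise.

send_rows:
  commands:
    - [0,0,0,0,0,0,0.3]
    - [0,0,0,0,0,0,1]
    - [0,0,0,0,0,0,1]
    - [0,0,0,0,0,0,1]
    - [0,0,0,0,0,0,1]
    - [0,0,0,0,0,0,1]
    - [0,0,0,0,0,-0.4,1]
    - [0,0,0,0,0,-1.4,1]
    - [0,0,0,0,0,-2.6,1]
    - [0,0,0,0,0,-3.8,1]
    - [0,0,0,0,0,-5,1]
    - [0,0,0,0,0,-5.5,1]
    - [0,0,0,0,0,-5.5,1]

```text
time_s: 13.3
position: [0.4791, -0.2476, 0.2633]
tcp_rot: [[-0.982, 0.187, 0.008], [0.187, 0.982, -0.006], [-0.009, -0.005, -1.0]]
force: [-0.1, -1.1, 0.1]
opening: 0.975
grasp_force: 0.0
```

Run:
```python
from h import *
s=read_state();print(s['position'],s['joint_positions'].round(1),s['force'])
g=np.array([.433,-.043,.084])
R=down(0,38);p=g+.019*R[:,2];print(row(p-.13*R[:,2],R),p-.13*R[:,2])
```

```text
[ 0.47912292 -0.24757358  0.26333901] [ -39.2   20.6   92.    -0.    66.8 -118.4] [-0.11102676 -1.09853953  0.05787077]
[-5.22, 6.45, 15.24, 2.39, 4.19, 3.02] [ 0.433      -0.11133842  0.17146919]
```

send_rows:
  commands:
    - [-5.22,6.45,15.24,2.4,4.2,1,1]
    - [-5.22,6.45,15.24,2.4,4.2,1,1]
    - [-5.22,6.45,15.24,2.4,4.2,1,1]
    - [-5.22,6.45,15.24,2.4,4.2,1,1]
    - [-5.22,6.45,15.24,2.4,4.2,1,1]
    - [-5.22,6.45,15.24,2.4,4.2,1,1]
    - [-5.22,6.45,15.24,2.4,4.2,1,1]
    - [-5.22,6.45,15.24,2.4,4.2,1,1]
    - [-5.22,6.45,15.24,2.4,4.2,1,1]
    - [-5.22,6.45,15.24,2.4,4.2,1,1]
    - [-5.22,6.45,15.24,2.4,4.2,1,1]
    - [-5.22,6.45,15.24,2.4,4.2,1,1]
    - [-5.22,6.45,15.24,2.4,4.2,1,1]
    - [-5.22,6.45,15.24,2.4,4.2,1,1]
    - [-5.22,6.45,15.24,2.4,4.2,1,1]
    - [-5.22,6.45,15.24,2.4,4.2,1,1]

```text
time_s: 14.63
position: [0.4298, -0.1082, 0.2288]
tcp_rot: [[0.003, 1.0, -0.007], [0.785, 0.002, 0.62], [0.62, -0.007, -0.785]]
force: [0.4, 0.1, 0.8]
opening: 1.0
grasp_force: 0.0
```

Run:
```python
from h import *
s=read_state();print(s['position'],s['joint_positions'].round(1),s['force'])
g=np.array([.433,-.043,.084])
R=down(0,38);p=g+.019*R[:,2];print(row(p-.13*R[:,2],R),row(p-.05*R[:,2],R),row(p,R))
```

```text
[ 0.42984042 -0.1082006   0.22877706] [-46.8  27.3  99.9  25.   83.6 -56.5] [0.42999529 0.12583921 0.75718533]
[-0.08, -0.06, -0.04, -1.27, 0.12, 1.43] [-0.08, -0.06, -0.04, -1.28, 0.14, 4.1] [-0.08, -0.06, -0.04, -1.29, 0.15, 5.77]
```

send_rows:
  commands:
    - [-0.08,-0.06,-0.04,-0.6,0.1,0.6,1]
    - [-0.08,-0.06,-0.04,-1.27,0.12,1.4,1]
    - [-0.08,-0.06,-0.04,-1.28,0.13,2.4,1]
    - [-0.08,-0.06,-0.04,-1.28,0.14,3.2,1]
    - [-0.08,-0.06,-0.04,-1.28,0.14,4,1]
    - [-0.08,-0.06,-0.04,-1.28,0.14,4.1,1]
    - [-0.08,-0.06,-0.04,-1.28,0.14,4.1,1]
    - [-0.08,-0.06,-0.04,-1.28,0.14,4.1,1]

```text
time_s: 15.3
position: [0.4339, -0.063, 0.109]
tcp_rot: [[-0.0, 1.0, 0.002], [0.788, -0.001, 0.615], [0.615, 0.002, -0.788]]
force: [0.9, 0.2, -0.0]
opening: 0.997
grasp_force: 0.0
```

Run:
```python
from h import *
s=read_state();print(s['position'],s['tcp_rot'].round(3),s['force'])
g=np.array([.433,-.043,.084])
R=down(0,38);p=g+.019*R[:,2];print(row(p-.05*R[:,2],R),row(p,R))
t=optics.capture('top')['image'];s=optics.capture('side')['image']
a=cv2.resize(t[190:290,230:330],None,fx=4,fy=4,interpolation=cv2.INTER_CUBIC);b=cv2.resize(s[155:255,240:340],None,fx=4,fy=4,interpolation=cv2.INTER_CUBIC)
cv2.imwrite('pics/a4.png',np.hstack([a,b]))
```

```text
[ 0.43389482 -0.06297382  0.10900436] [[-0.     1.     0.002]
 [ 0.788 -0.001  0.615]
 [ 0.615  0.002 -0.788]] [ 0.87565306  0.2469801  -0.00191897]
[0.02, 0.01, 0.0, 0.01, -0.03, 0.03] [0.02, 0.01, 0.0, 0.01, -0.03, 1.7]
```

View pics/a4.png

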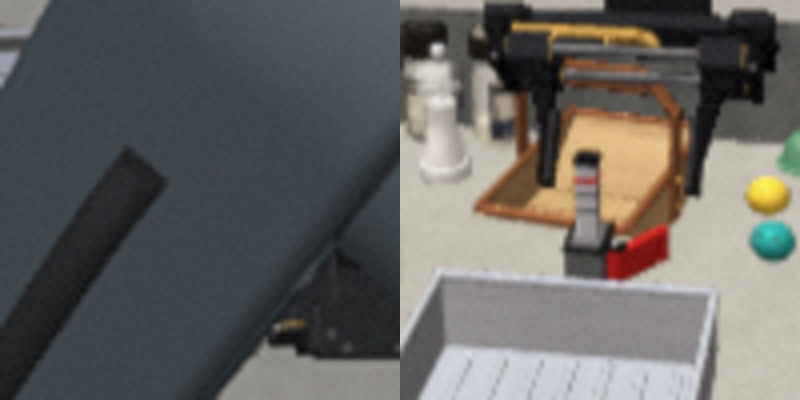

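The side view shows the trug standing empty and upright, and the fingers (inner edges at crop 557 and 685) straddling the collar and lever (567–668), well centred. I'll advance and close to about 63 mm.

send_rows:
  commands:
    - [0,0,0,0,-0.03,0.3,1]
    - [0,0,0,0,-0.03,0.7,1]
    - [0,0,0,0,-0.03,1.1,1]
    - [0,0,0,0,-0.03,1.4,1]
    - [0,0,0,0,-0.03,1.6,0.9]
    - [0,0,0,0,-0.03,1.7,0.8]
    - [0,0,0,0,-0.03,1.7,0.74]
    - [0,0,0,0,-0.03,1.7,0.72]
    - [0,0,0,0,-0.03,1.7,0.72]
    - [0,0,0,0,-0.03,1.7,0.72]
    - [0,0,0,0,-0.03,1.7,0.72]

```text
time_s: 16.32
position: [0.4325, -0.0314, 0.0685]
tcp_rot: [[0.002, 1.0, 0.002], [0.788, -0.002, 0.616], [0.616, 0.001, -0.788]]
force: [0.6, -0.1, 0.1]
opening: 0.725
grasp_force: 0.0
```

Run:
```python
from h import *
s=read_state();print(s['position'],s['force'],s['opening'])
R=np.array(s['tcp_rot']);print('grasp',s['position']-.019*R[:,2])
t=optics.capture('top')['image'];s=optics.capture('side')['image']
b=cv2.resize(s[165:240,250:325],None,fx=7,fy=7,interpolation=cv2.INTER_CUBIC)
cv2.imwrite('pics/a5.png',b)
```

```text
[ 0.43250508 -0.03140833  0.0685022 ] [ 0.58800789 -0.08634061  0.05756623] 0.7248772312795791
grasp [ 0.43246716 -0.04310958  0.08347148]
```

View pics/a5.png

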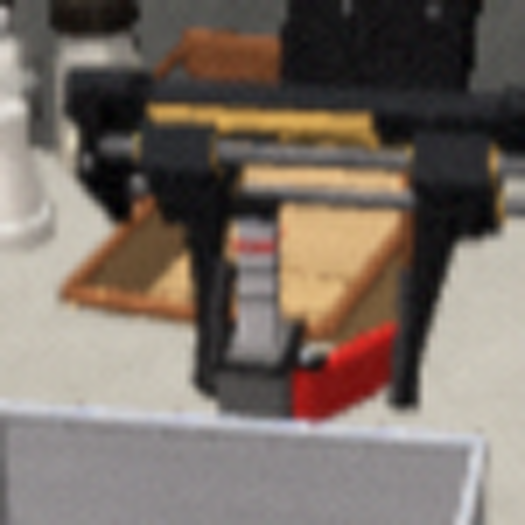

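The fingers sit either side of the collar and lever (finger at crop (210,380), lever tip (392,360), right finger (405,390)). I'll close in small steps and watch the force.

send_rows:
  commands:
    - [0,0,0,0,0,0,0.7]
    - [0,0,0,0,0,0,0.69]
    - [0,0,0,0,0,0,0.69]

```text
time_s: 16.67
position: [0.4323, -0.0311, 0.0683]
tcp_rot: [[0.002, 1.0, 0.001], [0.788, -0.002, 0.616], [0.616, 0.0, -0.788]]
force: [0.6, 0.6, 0.2]
opening: 0.689
grasp_force: 0.0
```

send_rows:
  commands:
    - [0,0,0,0,0,0,0.675]
    - [0,0,0,0,0,0,0.675]
    - [0,0,0,0,0,0,0.675]

```text
time_s: 16.92
position: [0.4322, -0.031, 0.0683]
tcp_rot: [[0.002, 1.0, 0.001], [0.787, -0.002, 0.616], [0.616, -0.0, -0.787]]
force: [0.1, -0.6, 1.1]
opening: 0.672
grasp_force: 0.1
```

send_rows:
  commands:
    - [0,0,0,0,0,0,0.665]
    - [0,0,0,0,0,0,0.665]
    - [0,0,0,0,0,0,0.665]

```text
time_s: 17.17
position: [0.432, -0.0309, 0.0683]
tcp_rot: [[0.002, 1.0, 0.001], [0.787, -0.002, 0.616], [0.616, -0.0, -0.787]]
force: [-0.7, -0.9, 0.3]
opening: 0.662
grasp_force: 1.5
```

send_rows:
  commands:
    - [0,0,0,0,0,0,0.655]
    - [0,0,0,0,0,0,0.655]
    - [0,0,0,0,0,0,0.655]

```text
time_s: 17.42
position: [0.4323, -0.0309, 0.0683]
tcp_rot: [[0.002, 1.0, 0.001], [0.787, -0.002, 0.616], [0.616, -0.0, -0.787]]
force: [-0.9, 0.6, -0.6]
opening: 0.659
grasp_force: 11.1
```

send_rows:
  commands:
    - [0,0,0,0,0,0,0.65]
    - [0,0,0,0,0,0,0.65]
    - [0,0,0,0,0,0,0.65]

```text
time_s: 17.67
position: [0.4324, -0.031, 0.0683]
tcp_rot: [[0.001, 1.0, 0.001], [0.788, -0.002, 0.616], [0.616, 0.0, -0.788]]
force: [1.1, 0.9, -1.4]
opening: 0.651
grasp_force: 13.8
```

send_rows:
  commands:
    - [0,0,0,0,0,0,0.648]
    - [0,0,0,0,0,0,0.65]
    - [0,0,0,0,0,0,0.65]

```text
time_s: 17.92
position: [0.4325, -0.031, 0.0683]
tcp_rot: [[0.002, 1.0, 0.002], [0.788, -0.002, 0.616], [0.616, 0.0, -0.788]]
force: [1.4, 1.7, -1.9]
opening: 0.655
grasp_force: 13.4
```

Run:
```python
from h import *
s=read_state();print(s['position'],s['force'],s['opening'],s['grasp_force'])
d=s['position']+np.array([0,0,.04])
print(row(d,np.array(s['tcp_rot'])))
```

```text
[ 0.43245992 -0.03102773  0.06828536] [ 1.40918007  1.71469185 -1.92877257] 0.6546372294841617 13.391744960099459
[0.0, 0.0, 0.0, 0.82, 0.0, -1.05]
```

send_rows:
  commands:
    - [0,0,0,0.02,0,-0.026,0.65]
    - [0,0,0,0.05,0,-0.065,0.65]
    - [0,0,0,0.1,0,-0.13,0.65]
    - [0,0,0,0.15,0,-0.195,0.65]
    - [0,0,0,0.205,0,-0.2625,0.65]
    - [0,0,0,0.205,0,-0.2625,0.65]

```text
time_s: 18.42
position: [0.4324, -0.031, 0.0789]
tcp_rot: [[0.001, 1.0, 0.002], [0.788, -0.002, 0.616], [0.616, 0.001, -0.788]]
force: [2.5, 2.5, -2.6]
opening: 0.658
grasp_force: 13.5
```

Run:
```python
from h import *
s=read_state();print(s['position'],s['force'],s['opening'],s['grasp_force'])
c=optics.capture('side')['image'];cv2.imwrite('pics/s10.png',c)
def f(im):
  h=cv2.cvtColor(im,cv2.COLOR_BGR2HSV)
  m=((h[...,0]<8)|(h[...,0]>172))&(h[...,1]>170)&(h[...,2]>90)
  m[:185]=0;m[:,:270]=0;m[:,330:]=0;m[250:]=0
  n,l,st,ce=cv2.connectedComponentsWithStats(m.astype(np.uint8));print([(a.tolist(),b.round(1).tolist()) for a,b in zip(st[1:],ce[1:]) if a[4]>5])
f(cv2.imread('pics/side0.png'));f(c)
# wall top edge tray at post column: dark->light at col 250..; print column 286 & 283 gray
for im in(cv2.imread('pics/side0.png'),c):print(cv2.cvtColor(im,6)[190:240,285].tolist())
```

```text
[ 0.43243422 -0.03103579  0.07885078] [ 2.48410729  2.53235566 -2.63861995] 0.65816886522624 13.529245744430227
[([292, 211, 15, 14, 120], [299.5, 217.6])]
[([292, 208, 13, 14, 108], [298.1, 214.6])]
[167, 163, 109, 45, 22, 25, 76, 119, 128, 104, 92, 111, 126, 99, 111, 129, 124, 98, 110, 127, 131, 130, 131, 132, 115, 104, 70, 39, 45, 59, 64, 65, 64, 69, 110, 154, 140, 116, 117, 118, 117, 115, 117, 115, 114, 118, 118, 115, 117, 117]
[63, 83, 72, 35, 29, 28, 89, 134, 148, 124, 109, 136, 145, 116, 133, 149, 146, 116, 130, 150, 144, 131, 103, 64, 46, 66, 75, 77, 73, 75, 77, 109, 177, 162, 132, 132, 130, 130, 129, 130, 129, 133, 131, 131, 132, 129, 132, 132, 130, 134]
```

It lifts without slipping (the collar edge moved about 3.4 px, as expected for 10 mm). I'll continue.

send_rows:
  commands:
    - [0,0,0,0.02,0,-0.026,0.65]
    - [0,0,0,0.06,0,-0.08,0.65]
    - [0,0,0,0.12,0,-0.155,0.65]
    - [0,0,0,0.18,0,-0.23,0.65]
    - [0,0,0,0.24,0,-0.31,0.65]
    - [0,0,0,0.3,0,-0.385,0.65]
    - [0,0,0,0.36,0,-0.46,0.65]
    - [0,0,0,0.42,0,-0.54,0.65]
    - [0,0,0,0.48,0,-0.615,0.65]
    - [0,0,0,0.54,0,-0.69,0.65]
    - [0,0,0,0.58,0,-0.74,0.65]
    - [0,0,0,0.605,0,-0.774,0.65]
    - [0,0,0,0.605,0,-0.774,0.65]
    - [0,0,0,0.605,0,-0.774,0.65]

```text
time_s: 19.63
position: [0.4324, -0.0311, 0.108]
tcp_rot: [[0.002, 1.0, 0.002], [0.788, -0.002, 0.616], [0.616, 0.0, -0.788]]
force: [3.2, 4.1, -1.6]
opening: 0.651
grasp_force: 13.9
```

Run:
```python
from h import *
s=read_state();print(s['position'],s['force'],s['opening'],s['grasp_force'])
cs=[optics.capture('side')['image'] for _ in range(4)];c=np.mean(cs,0).astype(np.uint8);cv2.imwrite('pics/s40.png',c)
for x in(284,285,287,288):print(x,cv2.cvtColor(c,6)[190:225,x].tolist())
print('red',(c[190:215,286]).tolist())
for z in(.149,.135,.134,.133,.124,.114):print(z,proj('s',(.449,-.023,z)).round(1))
b=cv2.resize(c[165:240,250:325],None,fx=8,fy=8,interpolation=cv2.INTER_CUBIC);cv2.imwrite('pics/a6.png',b)
```

```text
[ 0.43242084 -0.0310564   0.10800462] [ 3.18736826  4.12799032 -1.62241352] 0.6510632773207602 13.93184844746429
284 [109, 102, 73, 38, 27, 30, 82, 130, 142, 119, 109, 114, 75, 40, 62, 76, 77, 76, 77, 77, 75, 74, 70, 88, 178, 185, 138, 109, 114, 112, 110, 113, 112, 112, 115]
285 [184, 176, 119, 47, 27, 32, 90, 136, 146, 121, 109, 113, 73, 37, 62, 77, 75, 75, 76, 76, 74, 73, 75, 91, 177, 190, 140, 110, 112, 113, 111, 111, 112, 112, 114]
287 [192, 186, 131, 56, 28, 26, 62, 118, 139, 124, 110, 111, 76, 40, 61, 77, 75, 75, 75, 76, 74, 73, 69, 68, 141, 180, 143, 111, 112, 112, 111, 113, 114, 112, 114]
288 [191, 186, 138, 66, 28, 24, 57, 110, 133, 119, 108, 112, 78, 38, 61, 74, 76, 74, 73, 73, 73, 73, 61, 58, 135, 182, 145, 113, 113, 112, 113, 113, 111, 111, 112]
red [[134, 186, 224], [129, 180, 218], [86, 120, 149], [38, 49, 58], [23, 24, 26], [32, 31, 31], [93, 87, 87], [133, 129, 135], [142, 140, 150], [108, 109, 153], [91, 94, 140], [103, 107, 124], [74, 76, 79], [37, 38, 39], [60, 62, 63], [72, 73, 77], [74, 75, 77], [74, 75, 78], [72, 74, 76], [73, 75, 76], [73, 75, 78], [71, 73, 76], [69, 71, 74], [88, 86, 87], [180, 169, 167]]
0.149 [286.3 193.9]
0.135 [286.4 199. ]
0.134 [286.4 199.4]
0.133 [286.4 199.8]
0.124 [286.4 203. ]
0.114 [286.5 206.6]
```

Run:
```python
from h import *
a=cv2.imread('pics/side0.png');c=cv2.imread('pics/s40.png');d=cv2.imread('pics/s10.png')
def edge(im,lo,hi):
  r=[]
  for x in range(283,291):
    g=cv2.cvtColor(im,6)[lo:hi,x].astype(float);i=int(g.argmin());i=min(max(i,1),len(g)-2)
    y0,y1,y2=g[i-1:i+2];r.append(round(lo+i+.5*(y0-y2)/(y0-2*y1+y2),2))
  return r
for n,im,lo,hi in(('0',a,213,221),('10',d,210,217),('40',c,200,206)):
  r=edge(im,lo,hi);print(n,r,np.median(r))
for yy in(-.010,-.02,-.023):
  print(yy,[proj('s',(.449,yy,z))[1].round(2) for z in(.094,.104,.132,.133,.134,.135)])
```

```text
0 [np.float64(217.13), np.float64(217.32), np.float64(217.34), np.float64(217.38), np.float64(217.5), np.float64(217.91), np.float64(217.75), np.float64(217.42)] 217.39999999999998
10 [np.float64(213.41), np.float64(213.65), np.float64(213.97), np.float64(213.95), np.float64(213.96), np.float64(214.05), np.float64(214.08), np.float64(213.57)] 213.95499999999998
40 [np.float64(203.09), np.float64(203.11), np.float64(203.09), np.float64(203.12), np.float64(203.13), np.float64(203.13), np.float64(203.26), np.float64(202.88)] 203.115
-0.01 [np.float64(216.1), np.float64(212.53), np.float64(202.36), np.float64(202.0), np.float64(201.63), np.float64(201.26)]
-0.02 [np.float64(214.29), np.float64(210.75), np.float64(200.65), np.float64(200.28), np.float64(199.92), np.float64(199.55)]
-0.023 [np.float64(213.76), np.float64(210.22), np.float64(200.14), np.float64(199.78), np.float64(199.41), np.float64(199.05)]
```

View pics/a6.png

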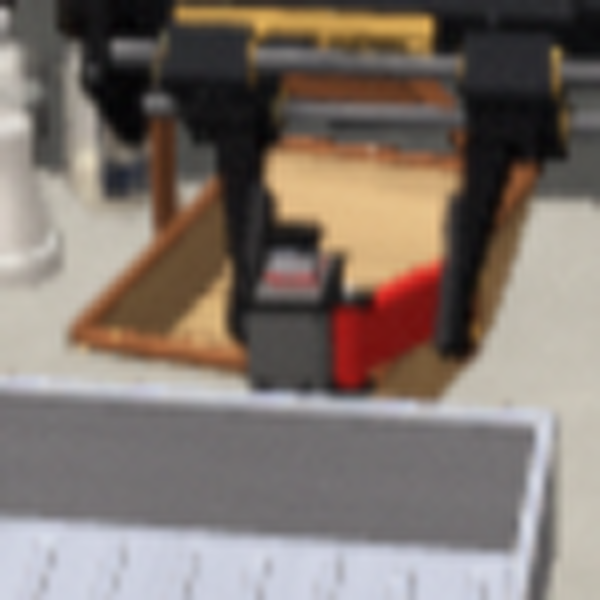

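The view shows the collar held just under or at the red line, with the lever still open against the finger. By both robot motion and image it has risen about 39.6 mm. I'll add 0.3 mm, then close the lever while following 10 mm to +x.

send_rows:
  commands:
    - [0,0,0,0.006,0,-0.008,0.65]
    - [0,0,0,0.006,0,-0.008,0.65]
    - [0,0,0,0.006,0.02,-0.008,0.63]
    - [0,0,0,0.006,0.05,-0.008,0.61]
    - [0,0,0,0.006,0.08,-0.008,0.59]
    - [0,0,0,0.006,0.11,-0.008,0.57]

```text
time_s: 20.33
position: [0.4351, -0.0313, 0.1079]
tcp_rot: [[0.001, 1.0, -0.0], [0.788, -0.001, 0.616], [0.616, -0.001, -0.788]]
force: [0.0, -0.8, -1.7]
opening: 0.59
grasp_force: 18.6
```

Run:
```python
from h import *
c=np.mean([optics.capture('side')['image'] for _ in range(4)],0).astype(np.uint8)
s=read_state();print(s['position'],s['force'],s['opening'],s['grasp_force'])
a=cv2.imread('pics/side0.png');b=cv2.imread('pics/s40.png')
def prof(im,lo,hi):return cv2.cvtColor(im,6)[lo:hi,284:290].astype(float).mean(1)
from scipy.ndimage import shift as sh
from scipy.optimize import minimize
def rel(A,B,lo,hi,d0):  # shift of pattern A[lo:hi] -> B
  x=np.arange(lo,hi);pa=prof(A,0,420);pb=prof(B,0,420);pts=np.arange(lo,hi,.25)
  best=min(((np.corrcoef(np.interp(pts,range(420),pa),np.interp(pts-d,range(420),pb))[0,1]*-1),d) for d in np.arange(d0-2,d0+2,.05));return best
print('0->40',rel(a,b,215,222,14.4),'0->now',rel(a,c,215,222,14.4),'40->now',rel(b,c,201,208,0))
```

```text
[ 0.43562013 -0.03142705  0.10789649] [ 1.79645496  1.22422213 -3.08051131] 0.5739811016754168 17.36966360562633
0->40 (np.float64(-0.9810929812513399), np.float64(14.350000000000028)) 0->now (np.float64(-0.982032807548093), np.float64(14.300000000000027)) 40->now (np.float64(-0.9996392834237067), np.float64(1.7763568394002505e-15))
```

send_rows:
  commands:
    - [0,0,0,0.01,0,-0.012,0.575]
    - [0,0,0,0.012,0,-0.015,0.575]
    - [0,0,0,0.012,0,-0.015,0.575]
    - [0,0,0,0.012,0,-0.015,0.575]

```text
time_s: 20.87
position: [0.4356, -0.0316, 0.1082]
tcp_rot: [[0.002, 1.0, 0.001], [0.789, -0.002, 0.615], [0.615, -0.0, -0.789]]
force: [1.6, -0.9, -4.7]
opening: 0.579
grasp_force: 13.1
```

send_rows:
  commands:
    - [0,0,0,0,0.03,0,0.55]
    - [0,0,0,0,0.06,0,0.53]
    - [0,0,0,0,0.09,0,0.51]
    - [0,0,0,0,0.12,0,0.49]
    - [0,0,0,0,0.15,0,0.47]
    - [0,0,0,0,0.18,0,0.45]
    - [0,0,0,0,0.21,0,0.43]
    - [0,0,0,0,0.22,0,0.41]
    - [0,0,0,0,0.22,0,0.38]
    - [0,0,0,0,0.22,0,0.3]
    - [0,0,0,0,0.22,0,0.2]
    - [0,0,0,0,0.22,0,0]
    - [0,0,0,0,0.22,0,0]
    - [0,0,0,0,0.22,0,0]

```text
time_s: 22.03
position: [0.4426, -0.0317, 0.1087]
tcp_rot: [[0.001, 1.0, 0.002], [0.788, -0.002, 0.615], [0.615, 0.001, -0.788]]
force: [-0.4, -5.0, -0.5]
opening: 0.412
grasp_force: 30.0
```

Run:
```python
from h import *
cs=[optics.capture('side')['image'] for _ in range(4)];c=np.mean(cs,0).astype(np.uint8);cv2.imwrite('pics/end.png',c)
s=read_state();print(s['position'],s['force'],s['opening'],s['grasp_force'],s['time_s'])
b=cv2.imread('pics/s40.png');a=cv2.imread('pics/side0.png')
def prof(im):return cv2.cvtColor(im,6)[:,284:290].astype(float).mean(1)
def rel(A,B,lo,hi,d0):
  pa,pb=prof(A),prof(B);p=np.arange(lo,hi,.25)
  return min((-np.corrcoef(np.interp(p,range(420),pa),np.interp(p-d,range(420),pb))[0,1],d) for d in np.arange(d0-2,d0+2,.05))
print(rel(b,c,201,208,0),rel(a,c,215,222,14.4))
h=cv2.cvtColor(c,40);m=((h[...,0]<8)|(h[...,0]>172))&(h[...,1]>170)&(h[...,2]>90);m[:185]=0;m[:,:270]=0;m[:,330:]=0;m[250:]=0
print('red',np.argwhere(m).min(0),np.argwhere(m).max(0))
# potato pixels in tray
p=(h[...,0]>8)&(h[...,0]<25)&(h[...,1]>80)&(h[...,2]>90);p[:225]=0;p[:,:225]=0;p[:,325:]=0;p[320:]=0
n,l,st,ce=cv2.connectedComponentsWithStats(p.astype(np.uint8));print([q.tolist() for q in st[1:] if q[4]>15])
```

```text
[ 0.44261032 -0.03169258  0.1087518 ] [ 0.11440776 -5.0320587  -1.53083271] 0.4150170479393426 29.97061223592027 22.2333
(np.float64(-0.9979268536453684), np.float64(0.10000000000000187)) (np.float64(-0.9821535761727379), np.float64(14.45000000000003))
red [196 292] [212 296]
[[273, 258, 18, 15, 198], [243, 263, 18, 11, 168], [248, 277, 8, 11, 68], [257, 278, 7, 10, 47], [266, 279, 7, 11, 69], [279, 280, 3, 9, 18], [284, 280, 7, 11, 72]]
```

```bash
python3 -c "
from rig import bot
print(bot.hand_in())"
```

```text
the job is handed in; nothing more can be done
None
```

The job is handed in at about 22 s: all five potatoes are in the tray, the empty trug stands upright on the worktop, and the collar is still gripped level with the red line (40.0 mm rise by image) with the lever squeezed shut at 30 N.

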